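# Collapse the telescoping camera tube, front section first

## Robot

A 6-joint arm with a two-finger parallel gripper is mounted at the origin on the work surface; the furniture and walls round the work are solid. World frame = base frame: x ahead of the robot, y to its left, z up, the work surface at z = 0. Lengths are in m, angles in rad, forces in N, time in s.
With the tool pointing down it reaches from about 0.25 to 0.725 m from the base axis. Payload 4 kg.
Tool frame: the origin (TCP) lies midway between the tips of the shut fingers; the grasp point (between the pads) lies bot.tcp_to_grasp behind it (bot.tcp_to_grasp is the distance from the TCP to the grasp point, in m); z points along the fingers, y is the line along which they close (so a half turn about z gives the same grasp; the last joint's range is limited). The gripper opens to 85 mm and grips with 20 to 120 N. Pads are 22 mm wide; open, the fingers measure 114 mm over their backs; the gripper's body (76 mm by 85 mm) begins 54 mm behind the grasp point. The pads swing forward as they close: fully open they stand 13 mm farther back than shut.
Start: joints at [1.117, 0.241, 0.005, 1.335, 0, 1.571], TCP at [0.219, 0.449, 0.206] pointing down, gripper open.
Joint ranges: [-2.72, 2.72], [-1.05, 1.87], [-1.09, 1.28], [-1.99, 2.15], [-1.42, 1.44], [-3.14, 3.14]. Speed limits (rad/s): [2.79, 2.79, 3.14, 3.14, 3.14, 3.14].

## Interface

Orientations are given as a unit quaternion [x, y, z, w].
In Python, from workcell import readout, camera, bot gives the robot as it stands. The module is installed in compiled form; this text tells all that it offers.
- The arm moves only by the tool jog_arm, never from a script. Its argument "motion" is a list of rows, each an object of numbers: "x", "y", "z": the shift along the tool's x, y, z in mm; "spin": the turn about the tool's z in degrees; "fingers": the closure, from -1 (fully open) to 1 (shut). A call has 1 to 8 rows; each row is the pose to reach, as a shift and turn from the pose commanded when the call began, along the tool's axes at that moment; what a row does not reach only later rows make up. A row lasts 1/8 s, in which the tool goes at most 62.5 mm and 10.7 degrees, less where a joint would pass 70% of its speed; a pose out of reach is approached as far as the arm can. A call with a gripper value outside its range is refused whole. The fingers move at their own pace and stop on an object; the grip force is fixed at half the most. Time passes only in rows, so rows that repeat a pose let the fingers close. It gives the time, the measured TCP pose, the force, the opening and the grip force at its end, in the units of the state.
- readout.get_obs(): the state, without advancing time (a new reading comes with each control period).
- camera(name): name is "side" or "top"; returns a dict with "pixels" (480x640x3 uint8, red, green, blue), "K" (3x3 intrinsics, pixels), "dist" ([k1, k2, p1, p2, k3] as OpenCV has them; the pictures are not rectified), "rvec" (rotation vector, rad) and "tvec" (3), from world to camera coordinates, as OpenCV has them. Camera axes: x right, y down, z forward; pixel columns grow to the right and rows downward; lengths in m; the calibration is good to about 2 mm. A picture is of the moment at which its call begins. There is no depth.
- bot.job_done(): hands the job in; it is judged then, once.
The state is a dict: "clock": time; "joint_pos": joint angles; "joint_vel": joint speeds; "tau": joint torques, N m; "eef_pos": TCP position; "tool_rot": TCP orientation; "ft_force": force on the tool from outside, world axes, zero at the start; "ft_torque": the same for the moment, N m; "grip_width": finger opening in m; "grasp_force": force on a finger pad.
Only numpy, scipy, OpenCV 4.12 (cv2) and the standard library are available. Lean on these libraries where they do the work, as an engineer would, in place of code of your own. Each camera call takes 0.05 s, during which the arm holds its last target. There are 200 camera calls.

## Task

Close up the telescoping camera tube on the bench for storage. First bring the stiff front section (blue end disc) fully home into the middle section while the middle section is still drawn well out; only then push the two together fully home into the housing. Work gently: the housing is held at its tilt by friction only and must stay tilted as it is. Leave the vials and the marker round it standing or lying where they are.

Things in the scene. Friction and masses are not known exactly. Their poses are not given: they have to be found in the camera images.
- stand: Stand fixed to the bench: dark foot 150 x 90 x 12 mm with two aluminium cheeks that carry the tilting housing and the tubes. Origin on the bench under the tilt pivot (pivot 55 mm up; tube axis 55 mm above it when level). Own x: the way the tubes point, seen from above; z up. Load stand and tubes with no more than about 60 N in all.
- housing (a joint): Tilt of the housing: radians, 0 = tube level, positive = front end up; starts at 0.08 to 0.5. Held by friction alone (about 0.55 N m): it stays put under a gentle push along the tube, but more than about 12 N on the upper part of a disc turns it; a squeeze between two flanges does not load it. It must keep its tilt.
- mouth (a point): Centre of the front face of the housing's aluminium flange (68 mm in diameter, 8 mm thick), on the tube axis, 70 mm ahead of the tilt pivot along the axis. Behind it the black housing tube, 46 mm in diameter, and a grey camera head 60 mm square, reaching 176 mm back. Own x: along the tube axis, outward, the way the sections draw out (tilted upward); z square to it, up. May shift by 4 mm at most.
- middle_flange (a point): Centre of the middle section's flange, on the axis: aluminium disc with an orange band, 68 mm in diameter, 8 mm thick (faces 4 mm before and behind this point). Behind it the section's steel tube, 30 mm in diameter, runs into the housing; the disc stands 19 mm above that tube, so a fingertip from above can bear on its back. Home: 4 mm in front of mouth. Own x outward.
- front_disc (a point): Centre of the flat outer face of the blue end disc of the front (innermost) section, on the axis: 68 mm in diameter, 8 mm thick. A brass tube, 22 mm in diameter, runs from its back into the middle section. Home: the disc touches the middle flange, this point 12 mm in front of middle_flange. Own x outward.
- middle (a joint): How far the middle section is drawn out of the housing: metres, 0 = fully home, stop at 0.085, starts at 0.047 to 0.060. Runs easily (about 3.5 N of friction), stays where left, carries the front section along. It must stay drawn out by more than 0.025 until the front section is home; it may move outward.
- front (a joint): How far the front section is drawn out of the middle one: metres, 0 = fully home, stop at 0.05, starts at 0.024 to 0.038. Stiff (about 8 N of friction, more when fast), stays where left. A push on the end disc alone drives the looser middle section in first: so squeeze the disc towards the middle flange, one finger on the disc's face, the other behind the flange.
- vial_red: Specimen vial with a red cap, 27 mm in diameter, 56 mm high, standing loose about 90 mm to one side of the tube; origin at the centre of its underside, z up. Leave it alone.
- vial_white: Specimen vial with a whitish cap, 27 mm in diameter, 56 mm high, standing loose beside the housing; origin at the centre of its underside, z up. Leave it alone.
- marker: White and black marker pen, 12 x 129 x 12 mm (long along its own y), lying loose about 100 mm to the other side of the tube; origin at the centre of its underside. Leave it alone.
There are look-alikes about, which are no part of the job. There is more than one size of the stand; the job needs the larger.

How it is judged:
On the way:
1. the front section is fully home in the middle section (within 2.5 mm) while the middle section is still drawn out of the housing by more than 25 mm (value of joint front below 0.0025 m and value of joint middle above 0.025 m), for 0.2 s.
At the end, for the whole second after the job is handed in: Both sections are fully home (front section in the middle section, middle section in the housing, each within 2.5 mm), at rest and released, the housing tilted as at the start (mouth within 4 mm of its start) (value of joint each of front, middle below 0.0025 m and velocity of joint each of front, middle below 0.005 m/s and distance of mouth from where it was at the start of the episode below 0.004 m); the robot touches nothing.
It fails at once if a vial or the marker was moved by more than 30 mm or a vial was tipped over (distance of any of vial_red, vial_white, marker from where it was at the start of the episode above 0.03 m or angle between any of vial_red, vial_white's own z axis and vertical above 0.5 rad).
It fails at once if the tubes or the stand were forced (loaded with more than 60 N) (contact force between stand and the fingers above 60 N or contact force between stand and the arm above 60 N).
It also fails if it takes over 35 s, if anything falls off the work surface, if the arm or the gripper's body presses on something with over 40 N, if the wrist force passes 120 N, or if a joint passes its speed limit or range.

## Working session

There is one attempt and no reset: what is moved stays moved. The work goes in short steps, Python scripts to look and compute and a tool call to move; the robot and the scene stay as the last step left them, time stands still between calls to the robot, and variables do not carry over. Pictures are saved under pics/ and viewed, at most 10 in all, crops included, and the job is handed in when it is done.

Besides the shell and the picture viewer there is one more tool, called after "Emit:" by a JSON object that holds its "op" and its "data", one argument or row to a line. jog_arm: Moves the arm, as the interface text tells. Its arguments: {"type":"object","properties":{"motion":{"type":"array"}},"required":["motion"]}

```bash
mkdir -p pics
cat > h.py <<'E'
import numpy as np, cv2
from workcell import readout, camera, bot
def ray(c,uv):
    R=cv2.Rodrigues(np.array(c["rvec"],float))[0]; t=np.array(c["tvec"],float).reshape(3)
    p=cv2.undistortPoints(np.array(uv,float).reshape(-1,1,2),np.array(c["K"],float),np.array(c["dist"],float)).reshape(-1,2)
    d=np.c_[p,np.ones(len(p))]@R; return -R.T@t, d/np.linalg.norm(d,axis=1)[:,None]
def tri(c1,u1,c2,u2):
    o1,d1=ray(c1,u1);o2,d2=ray(c2,u2);out=[]
    for a,b in zip(d1,d2):
        s=np.linalg.lstsq(np.c_[a,-b],o2-o1,rcond=None)[0]
        p,q=o1+a*s[0],o2+b*s[1]; out.append(np.r_[(p+q)/2,np.linalg.norm(p-q)])
    return np.array(out)
def plane(c,u,z):
    o,d=ray(c,u); return o+d*((z-o[2])/d[:,2])[:,None]
def proj(c,P):
    return cv2.projectPoints(np.array(P,float).reshape(-1,3),np.array(c["rvec"],float),np.array(c["tvec"],float),np.array(c["K"],float),np.array(c["dist"],float))[0].reshape(-1,2)
def snap(n,f):
    c=camera(n); cv2.imwrite(f"pics/{f}.png",c["pixels"][:,:,::-1]); np.save(f"pics/{f}.npy",c,allow_pickle=True); return c
def load(f): return np.load(f"pics/{f}.npy",allow_pickle=True).item()
E
python3 - <<'E'
from h import *
for n in("side","top"):
    c=snap(n,n+"0"); print(n,ray(c,[[320,240]]))
o=readout.get_obs(); print(o["eef_pos"],o["tool_rot"],o["grip_width"],bot.tcp_to_grasp,o["clock"])
E
```

```text
side (array([0.46644826, 0.77538395, 0.41828079]), array([[ 0.08713247, -0.92022358, -0.38157109]]))
top (array([ 0.50319448, -0.01876277,  0.9548452 ]), array([[ 0.01817254,  0.02058249, -0.99962299]]))
[0.21892239 0.44884384 0.20549295] [ 2.24968558e-01  9.74365564e-01 -9.19226711e-04 -2.24086007e-04] 0.08549513752508461 0.0187 0.1
```

View pics/side0.png

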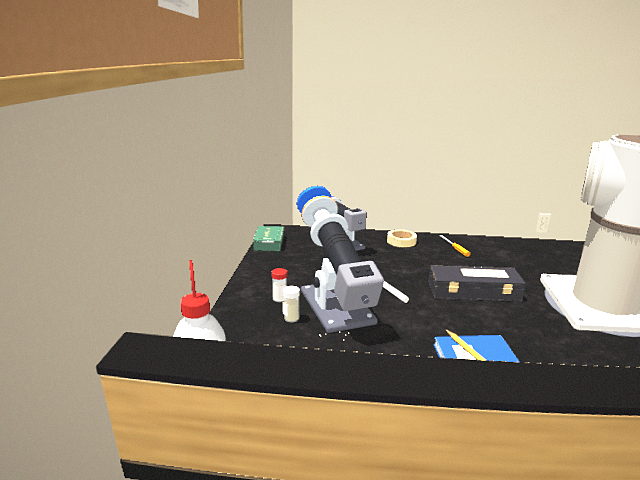

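View pics/top0.png

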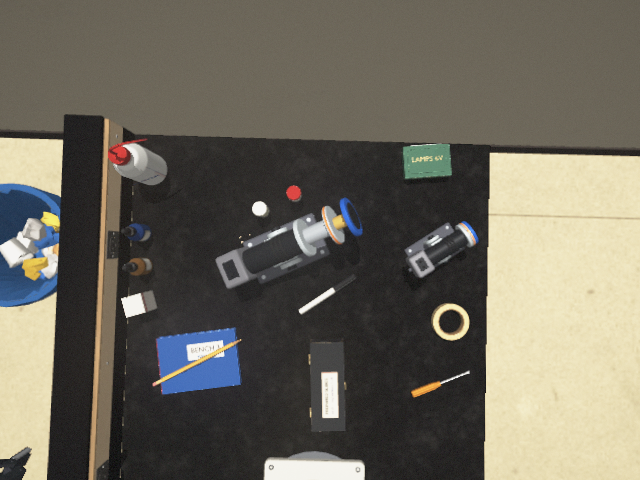

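Run:
```python
from h import *
s=load("side0");t=load("top0")
a=cv2.resize(t["pixels"][180:300,205:375,::-1],None,fx=4.7,fy=4.7,interpolation=cv2.INTER_CUBIC)
b=cv2.resize(s["pixels"][170:335,260:420,::-1],None,fx=3.6,fy=3.6,interpolation=cv2.INTER_CUBIC)
cv2.imwrite("pics/tc.png",a);cv2.imwrite("pics/sc.png",b)
print(t["K"],s["K"])
```

```text
[[482.90326017   0.         330.78146036]
 [  0.         482.90326017 236.72019521]
 [  0.           0.           1.        ]] [[461.80138544   0.         316.75606287]
 [  0.         461.80138544 240.60131461]
 [  0.           0.           1.        ]]
```

View pics/tc.png

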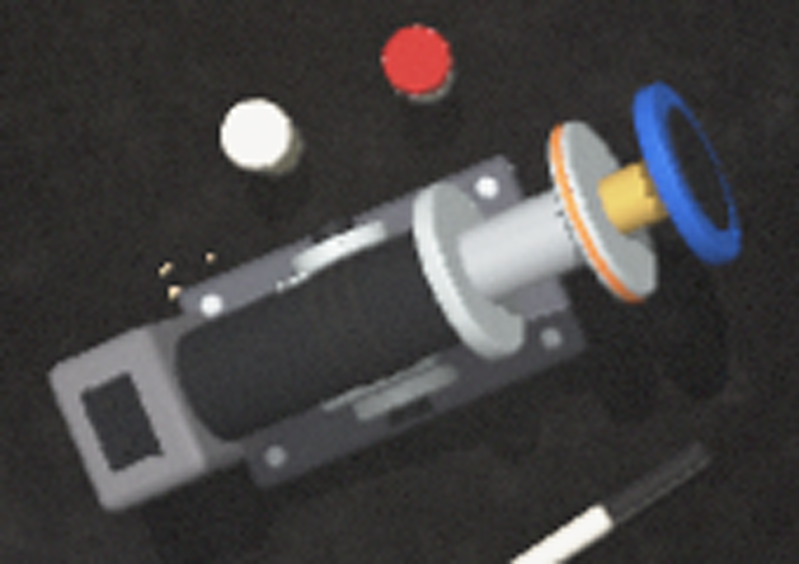

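View pics/sc.png

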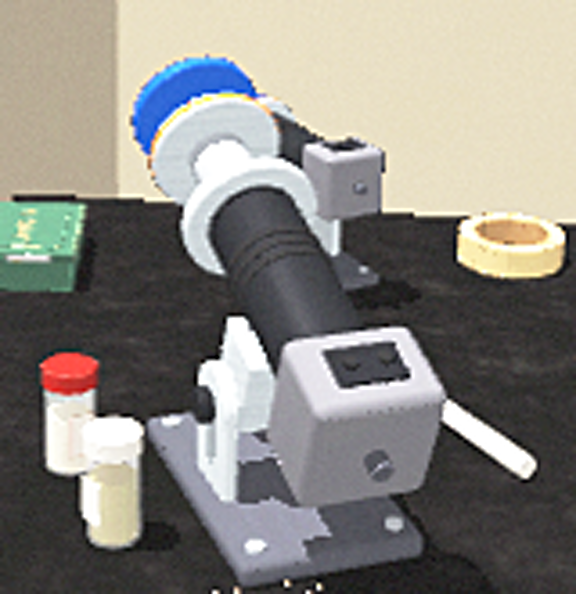

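```bash
cat > m.py <<'E'
from h import *
s=load("side0");t=load("top0")
T=lambda a:np.array(a,float)/4.7+[205,180]-.4
S=lambda a:np.array(a,float)/3.6+[260,170]-.4
f=lambda p:cv2.fitEllipseDirect(p.astype(np.float32).reshape(-1,1,2))
hsv=cv2.cvtColor(t["pixels"],cv2.COLOR_RGB2HSV)
m=cv2.inRange(hsv,(100,120,60),(125,255,255)); m[:,:330]=0;m[:,370:]=0;m[:190]=0;m[250:]=0
h=cv2.convexHull(np.argwhere(m)[:,::-1].astype(np.int32))
tb=f(h)
tm=f(T([(555,128),(575,121),(595,136),(612,160),(630,192),(645,225),(656,262),(652,288),(638,300),(622,299),(603,282),(583,252),(565,215),(554,180),(550,150)]))
th=f(T([(418,210),(440,183),(465,193),(482,212),(510,290),(523,330),(515,350),(495,357),(475,345),(450,315),(430,275),(417,240)]))
sh=f(S([(181,225),(185,200),(200,180),(225,165),(250,158),(280,160),(305,172),(317,190),(318,205),(190,250),(205,268),(218,276)]))
sm=f(S([(150,180),(152,160),(165,135),(185,112),(215,97),(245,95),(270,107),(281,125),(280,145),(158,195),(172,203)]))
sb=f(S([(132,120),(140,95),(160,73),(190,60),(215,57),(240,67),(255,85),(258,95),(135,140),(148,152)]))
for e in(th,tm,tb,sh,sm,sb):print(np.round(e[0],1),np.round(e[1],1),round(e[2]))
P=tri(t,[th[0],tm[0],tb[0]],s,[sh[0],sm[0],sb[0]]);print(P.round(4))
Q=P[:,:3];d=Q[2]-Q[0];print("yaw",np.degrees(np.arctan2(d[1],d[0])),"tilt",[np.arctan2(v[2],np.hypot(*v[:2])) for v in(Q[1]-Q[0],Q[2]-Q[1],d)],np.linalg.norm(np.diff(Q,axis=0),axis=1))
c=plane(t,T([(510,155),(585,345),(265,490),(180,295)]),.012);print("foot",c.round(4),np.linalg.norm(np.roll(c,-1,0)-c,axis=1))
v=(c[0]+c[1]-c[2]-c[3]);print("footyaw",np.degrees(np.arctan2(v[1],v[0])),c.mean(0))
print("vials/marker",plane(t,T([(417,60),(258,135)]),.056).round(3),plane(t,T([(708,450),(515,562)]),.01).round(3))
E
python3 m.py
```

```text
[304.2 236.7] [16.2 40.7] 157
[332.7 224.8] [15.  42.3] 155
[350.6 216.7] [14.6 43.4] 156
[329.2 230.1] [33.  39.5] 69
[319.6 211.7] [27.5 39.7] 56
[313.7 200.1] [27.3 36.5] 65
[[ 5.224e-01  2.550e-02  1.271e-01  1.300e-03]
 [ 5.440e-01 -2.270e-02  1.434e-01  3.000e-04]
 [ 5.580e-01 -5.180e-02  1.557e-01  4.000e-04]]
yaw -65.2505758791838 tilt [np.float64(0.2998712167181172), np.float64(0.365024064765161), np.float64(0.32499610132611967)] [0.0552454  0.03463316]
foot [[ 0.5735  0.0157  0.012 ]
 [ 0.4955 -0.0178  0.012 ]
 [ 0.4316  0.1128  0.012 ]
 [ 0.5112  0.1508  0.012 ]] [0.08494223 0.14542914 0.08821709 0.14869881]
footyaw -64.59108829051307 [0.5029648  0.06538243 0.012     ]
vials/marker [[0.607 0.052 0.056]
 [0.575 0.114 0.056]] [[ 0.453 -0.07   0.01 ]
 [ 0.405  0.009  0.01 ]]
```

```bash
cat >> h.py <<'E'
from scipy.spatial.transform import Rotation as Ro
E_=np.array([np.cos(np.radians(-65)),np.sin(np.radians(-65)),0]);N_=np.array([-E_[1],E_[0],0]);P0=np.array([.5034,.0662,0])
def state():
    o=readout.get_obs();R=Ro.from_quat(o["tool_rot"]).as_matrix();d=o["eef_pos"]-P0
    print("s,l,z",(np.array([d@E_,d@N_,d[2]])*1e3).round(1),"yawY",np.degrees(np.arctan2(R[1,1],R[0,1])).round(1),"w",round(o["grip_width"]*1e3,1),"gf",round(o["grasp_force"],1),"F s,l,z",np.round([o["ft_force"]@E_,o["ft_force"]@N_,o["ft_force"][2]],1),"t",o["clock"],"q",np.round(o["joint_pos"],2)); return o,R
def go(s,l,z):
    o,R=state();T=P0+(s*E_+l*N_+np.array([0,0,z]))/1e3; print("shift mm",((T-o["eef_pos"])@R*1e3).round(1))
E
python3 -c "
from h import *
go(107,0,270)"
```

```text
s,l,z [-467.   -96.1  205.5] yawY 64.0 w 85.5 gf 0.0 F s,l,z [ 0.3 -0.4 -1.5] t 0.1 q [1.12 0.24 0.   1.34 0.   1.57]
shift mm [-506.6 -286.7  -64. ]
```

Lookalikes in the top view are the tube on the stand at (290,245), 150 mm foot measured, and a small copy at (440,250). In the side view they are at (330,240) and (355,220). The red vial is at (293,193), the white vial at (260,208) and the marker at (327,294). The job needs the large stand. Its foot measures 147 x 87 mm and the close crop shows the orange-banded flange and blue disc. Middle is about 47 mm, front about 27 mm, tilt about 0.32.

Emit:
{"op": "jog_arm", "data": {
  "motion": [
    {"z": -64,"fingers": -0.4},
    {"x": -507,"y": -287,"z": -64,"spin": 129,"fingers": -0.4},
    {"x": -507,"y": -287,"z": -64,"spin": 129,"fingers": -0.4},
    {"x": -507,"y": -287,"z": -64,"spin": 129,"fingers": -0.4},
    {"x": -507,"y": -287,"z": -64,"spin": 129,"fingers": -0.4},
    {"x": -507,"y": -287,"z": -64,"spin": 129,"fingers": -0.4},
    {"x": -507,"y": -287,"z": -64,"spin": 129,"fingers": -0.4},
    {"x": -507,"y": -287,"z": -64,"spin": 129,"fingers": -0.4}
  ]
}}

```text
validation failed for argument at $.mo...
```

```bash
python3 -c "
from h import *
go(107,0,270)"
```

```text
s,l,z [-467.   -96.1  205.5] yawY 64.0 w 85.5 gf 0.0 F s,l,z [ 0.3 -0.4 -1.5] t 0.1 q [1.12 0.24 0.   1.34 0.   1.57]
shift mm [-506.6 -286.7  -64. ]
```

Emit:
{"op": "jog_arm", "data": {
  "motion": [
    {"x": 0,"y": 0,"z": -64,"spin": 0,"fingers": -0.4},
    {"x": -507,"y": -287,"z": -64,"spin": 129,"fingers": -0.4},
    {"x": -507,"y": -287,"z": -64,"spin": 129,"fingers": -0.4},
    {"x": -507,"y": -287,"z": -64,"spin": 129,"fingers": -0.4},
    {"x": -507,"y": -287,"z": -64,"spin": 129,"fingers": -0.4},
    {"x": -507,"y": -287,"z": -64,"spin": 129,"fingers": -0.4},
    {"x": -507,"y": -287,"z": -64,"spin": 129,"fingers": -0.4},
    {"x": -507,"y": -287,"z": -64,"spin": 129,"fingers": -0.4}
  ]
}}

```text
clock: 1.1
eef_pos: [0.4676, 0.0869, 0.2697]
tool_rot: [0.775, 0.632, -0.0, -0.0]
ft_force: [1.9, 0.7, 0.2]
grip_width: 0.0596
grasp_force: 0.0
```

```bash
python3 -c "
from h import *
go(107,0,270)"
```

```text
s,l,z [-33.9 -23.7 269.7] yawY -11.6 w 59.6 gf 0.0 F s,l,z [0.2 2.1 0.2] t 1.1 q [0.18 0.17 0.08 1.48 0.   1.96]
shift mm [-99.1 103.   -0.4]
```

Emit:
{"op": "jog_arm", "data": {
  "motion": [
    {"x": -99,"y": 103,"z": 0,"spin": 53,"fingers": -0.4},
    {"x": -99,"y": 103,"z": 0,"spin": 53,"fingers": -0.4},
    {"x": -99,"y": 103,"z": 0,"spin": 53,"fingers": -0.4},
    {"x": -99,"y": 103,"z": 0,"spin": 53,"fingers": -0.4},
    {"x": -99,"y": 103,"z": 0,"spin": 53,"fingers": -0.4},
    {"x": -99,"y": 103,"z": 0,"spin": 53,"fingers": -0.4},
    {"x": -99,"y": 103,"z": 0,"spin": 53,"fingers": -0.4}
  ]
}}

```text
clock: 1.98
eef_pos: [0.5485, -0.0283, 0.2697]
tool_rot: [0.974, 0.224, -0.0, -0.0]
ft_force: [-0.4, -0.3, 0.4]
grip_width: 0.0595
grasp_force: 0.0
```

```bash
python3 -c "
from h import *
go(107,0,205)
snap('side','s1');t=snap('top','t1')
s=load('s1')
a=cv2.resize(s['pixels'][140:290,240:440,::-1],None,fx=3.6,fy=3.6,interpolation=cv2.INTER_CUBIC)
cv2.imwrite('pics/s1c.png',a)"
```

```text
s,l,z [104.7   1.  269.7] yawY -64.1 w 59.5 gf 0.0 F s,l,z [ 0.1 -0.4  0.4] t 1.975 q [-0.05  0.33  0.28  1.53 -0.    2.64]
shift mm [-1.   2.3 64.7]
```

View pics/s1c.png

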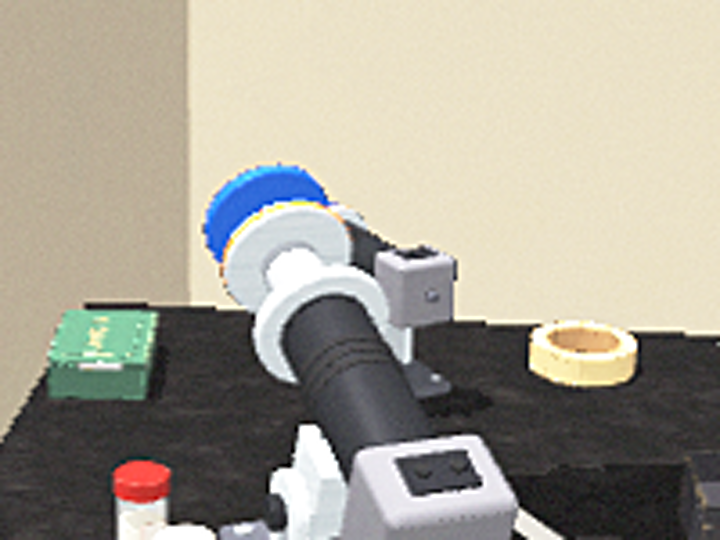

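The side view shows the tube untouched: blue disc at about crop (265,215), orange-banded flange at (288,255), housing flange at (320,325). The gripper is still above the frame. Now I'll descend.

Emit:
{"op": "jog_arm", "data": {
  "motion": [
    {"x": -1,"y": 2,"z": 50,"spin": 1,"fingers": -0.4},
    {"x": -1,"y": 2,"z": 70,"spin": 1,"fingers": -0.4},
    {"x": -1,"y": 2,"z": 80,"spin": 1,"fingers": -0.4},
    {"x": -1,"y": 2,"z": 88,"spin": 1,"fingers": -0.4},
    {"x": -1,"y": 2,"z": 94,"spin": 1,"fingers": -0.4},
    {"x": -1,"y": 2,"z": 100,"spin": 1,"fingers": -0.4},
    {"x": -1,"y": 2,"z": 105,"spin": 1,"fingers": -0.4},
    {"x": -1,"y": 2,"z": 105,"spin": 1,"fingers": -0.4}
  ]
}}

```text
clock: 3.08
eef_pos: [0.5485, -0.0306, 0.1646]
tool_rot: [0.977, 0.215, -0.0, -0.0]
ft_force: [0.1, 0.4, 0.6]
grip_width: 0.0595
grasp_force: 0.0
```

```bash
python3 -c "
from h import *
go(107,0,164)
s=snap('side','s2');t=snap('top','t2')
a=cv2.resize(s['pixels'][170:250,280:380,::-1],None,fx=5,fy=5,interpolation=cv2.INTER_CUBIC)
b=cv2.resize(t['pixels'][180:260,290:370,::-1],None,fx=5,fy=5,interpolation=cv2.INTER_CUBIC)
cv2.imwrite('pics/c2.png',cv2.resize(np.hstack([a,b]),None,fx=.88,fy=.88))"
```

```text
s,l,z [ 1.068e+02 -1.000e-01  1.646e+02] yawY -65.2 w 59.5 gf 0.0 F s,l,z [-0.3  0.2  0.6] t 3.075 q [-0.06  0.36  0.06  1.27 -0.    2.65]
shift mm [0.1 0.2 0.6]
```

View pics/c2.png

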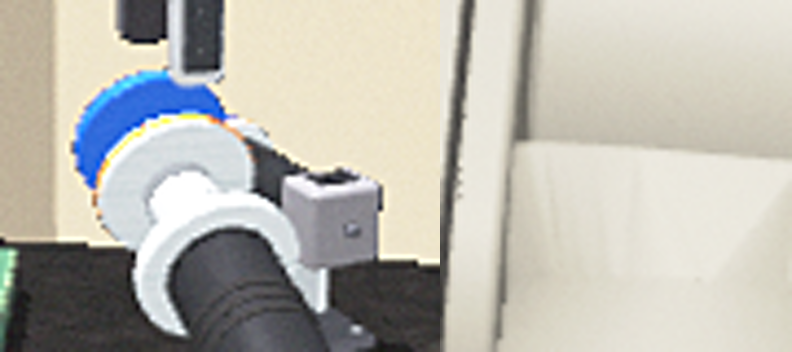

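The side view shows the near fingertip ending at about pixel (325,188) and the far one at about (312,179). Both still look above the flange and disc, so I'll check by ray. The arm hides the top view.

```bash
python3 -c "
from h import *
s=load('s2');W=lambda a,l,z:P0+(a*E_+l*N_+np.array([0,0,z]))/1e3
for q in [(77,0,169),(69,0,169),(69,11,169),(69,-11,169),(137,0,169),(83.3,0,174.4),(123,0,189),(107,0,164.6)]: print(q,proj(s,W(*q)).round(1))
# intersect tip ray with lateral-zero plane
o,d=ray(s,[[325,188.2],[312,179]])
for x in d:
  k=-((o-P0)@N_)/(x@N_);p=o+k*x-P0;print(p@E_*1e3,p[2]*1e3)
  for a in(62,70,77,137,150):
    k=(a/1e3-(o-P0)@E_)/(x@E_);p=o+k*x-P0;print('s',a,'l',p@N_*1e3,'z',p[2]*1e3)
"
```

```text
(77, 0, 169) [[323.1 201.7]]
(69, 0, 169) [[324.7 203. ]]
(69, 11, 169) [[318.7 203.6]]
(69, -11, 169) [[330.5 202.5]]
(137, 0, 169) [[312.5 192.4]]
(83.3, 0, 174.4) [[322.  197.8]]
(123, 0, 189) [[315. 184.]]
(107, 0, 164.6) [[317.6 199.2]]
68.90230047791552 196.03028916267456
s 62 l 2.526698628929184 z 198.13963737447818
s 70 l -0.4018306485353464 z 195.69483136401527
s 77 l -2.964293766316935 z 193.55562610486024
s 137 l -24.928263347301648 z 175.21958102638837
s 150 l -29.68712342318178 z 171.24677125938612
140.88325321818954 193.98096691242387
s 62 l 26.275818070186336 z 216.11890983010971
s 70 l 23.611037701911382 z 213.873774948925
s 77 l 21.27935487967089 z 211.90928192788834
s 137 l 1.2935021176090709 z 195.07077031900266
s 150 l -3.036765980837733 z 191.42242613707742
```

```bash
python3 -c "
from h import *
s=snap('side','s3');p=load('s2')
d=np.abs(s['pixels'].astype(int)-p['pixels']).max(2)[:260]>60
print(np.argwhere(d).shape, np.argwhere(d).min(0) if d.any() else '',np.argwhere(d).max(0) if d.any() else '')
a=s['pixels'][:,:,::-1][60:260,240:440]
cv2.imwrite('pics/c3.png',cv2.resize(a,None,fx=3,fy=3,interpolation=cv2.INTER_CUBIC));state()"
```

```text
(98, 2) [  1 293] [213 630]
s,l,z [107.    0.3 165.2] yawY -65.2 w 59.9 gf 0.0 F s,l,z [ 0.7 -0.3 -0.3] t 3.225 q [-0.06  0.36  0.06  1.27 -0.    2.65]
```

View pics/c3.png

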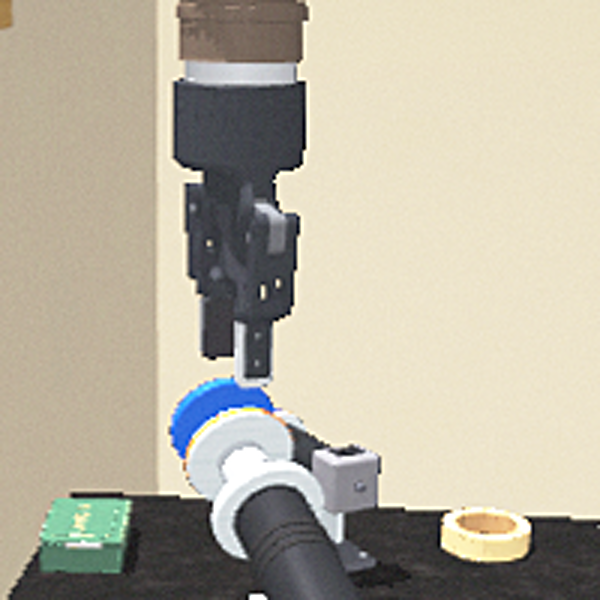

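The picture puts the fingertips near z = 195 mm (pixel rows 188 and 179), about 27 mm higher than the TCP reading suggests. Before acting on that I'll go down a little and measure again.

Emit:
{"op": "jog_arm", "data": {
  "motion": [
    {"x": 0,"y": 0,"z": 4,"spin": 0,"fingers": -0.4},
    {"x": 0,"y": 0,"z": 8,"spin": 0,"fingers": -0.4},
    {"x": 0,"y": 0,"z": 8,"spin": 0,"fingers": -0.4}
  ]
}}

```text
clock: 3.6
eef_pos: [0.5483, -0.0306, 0.1563]
tool_rot: [0.977, 0.215, -0.001, -0.0]
ft_force: [-0.2, 0.5, -0.4]
grip_width: 0.06
grasp_force: 0.0
```

```bash
cat > tip.py <<'E'
from h import *
import sys
s=snap('side',sys.argv[1]);state()
W=lambda a,l,z:P0+(a*E_+l*N_+np.array([0,0,z]))/1e3
z0=load('s1')['pixels'] # arm above: reference
d=(np.abs(s['pixels'].astype(int)-z0).max(2)>40).astype(np.uint8)
d=cv2.morphologyEx(d,cv2.MORPH_OPEN,np.ones((2,2),np.uint8))
cols=range(300,342)
print([(c,int(np.flatnonzero(d[100:260,c]).max()+100)) for c in cols if d[100:260,c].any()])
E
python3 tip.py s4
```

```text
s,l,z [ 1.068e+02 -1.000e-01  1.566e+02] yawY -65.2 w 59.7 gf 0.0 F s,l,z [ 0.7 -0.2  0.7] t 3.65 q [-0.06  0.36  0.04  1.25 -0.    2.65]
[(300, 120), (301, 121), (302, 137), (303, 156), (304, 157), (305, 157), (306, 162), (307, 181), (308, 183), (309, 184), (310, 184), (311, 184), (312, 184), (313, 184), (314, 184), (315, 184), (316, 184), (317, 184), (318, 183), (319, 193), (320, 194), (321, 194), (322, 195), (323, 195), (324, 194), (325, 194), (326, 194), (327, 194), (328, 198), (329, 198), (330, 199), (331, 199), (332, 172), (333, 172), (334, 171), (335, 171), (336, 171), (337, 171), (338, 168), (339, 156), (340, 145), (341, 120)]
```

Emit:
{"op": "jog_arm", "data": {
  "motion": [
    {"x": 0,"y": 0,"z": -40,"spin": 0,"fingers": -0.4},
    {"x": 0,"y": 0,"z": -40,"spin": 0,"fingers": 0.35},
    {"x": 0,"y": 0,"z": -40,"spin": 0,"fingers": 0.35},
    {"x": 0,"y": 0,"z": -40,"spin": 0,"fingers": 0.35},
    {"x": 0,"y": 0,"z": -40,"spin": 0,"fingers": 0.35}
  ]
}}

```text
clock: 4.28
eef_pos: [0.5481, -0.0306, 0.196]
tool_rot: [0.977, 0.215, -0.001, -0.0]
ft_force: [1.1, -0.9, -0.6]
grip_width: 0.0279
grasp_force: 0.0
```

```bash
python3 tip.py s5; python3 -c "
from h import *
s=load('s5');a=s['pixels'][:,:,::-1][60:260,240:440]
b=load('s4')['pixels'][:,:,::-1][60:260,240:440]
cv2.imwrite('pics/c5.png',cv2.resize(np.hstack([b,a])[80:],None,fx=2,fy=2,interpolation=cv2.INTER_CUBIC))"
```

```text
s,l,z [106.6  -0.3 196.2] yawY -65.2 w 28.1 gf 0.0 F s,l,z [-0.1 -0.2  0.1] t 4.325 q [-0.06  0.34  0.12  1.35 -0.    2.65]
[(302, 113), (303, 119), (304, 128), (305, 136), (306, 141), (307, 141), (308, 141), (309, 145), (310, 158), (311, 167), (312, 167), (313, 168), (314, 168), (315, 168), (316, 168), (317, 151), (318, 151), (319, 169), (320, 170), (321, 188), (322, 188), (323, 188), (324, 169), (325, 170), (326, 170), (327, 170), (328, 169), (329, 167), (330, 199), (331, 199), (332, 149), (333, 149), (334, 149), (335, 148), (336, 144), (337, 139), (338, 134), (339, 129), (340, 124)]
```

View pics/c5.png

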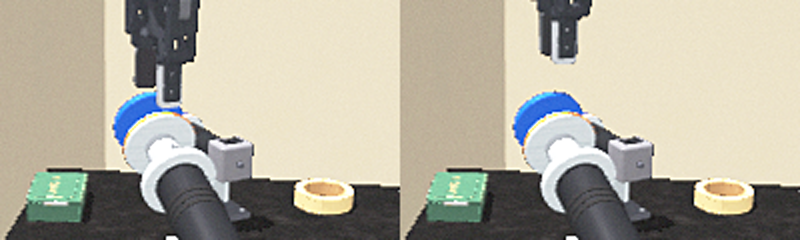

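At TCP z 196 and 28 mm opening the near tip ends at row 170, so z is about 225 mm. The tips sit about 28 mm above the reported TCP at both openings. I'll work with that offset, checking force and the image on the way down.

Emit:
{"op": "jog_arm", "data": {
  "motion": [
    {"x": 0,"y": 0,"z": 0,"spin": 0,"fingers": -0.4},
    {"x": 0,"y": 0,"z": 10,"spin": 0,"fingers": -0.4},
    {"x": 0,"y": 0,"z": 25,"spin": 0,"fingers": -0.4},
    {"x": 0,"y": 0,"z": 38,"spin": 0,"fingers": -0.4},
    {"x": 0,"y": 0,"z": 44,"spin": 0,"fingers": -0.4},
    {"x": 0,"y": 0,"z": 48,"spin": 0,"fingers": -0.4},
    {"x": 0,"y": 0,"z": 48,"spin": 0,"fingers": -0.4}
  ]
}}

```text
clock: 5.2
eef_pos: [0.5487, -0.0306, 0.1488]
tool_rot: [0.977, 0.215, -0.0, -0.0]
ft_force: [-0.2, -0.3, -1.0]
grip_width: 0.0597
grasp_force: 0.0
```

```bash
python3 tip.py s6
```

```text
s,l,z [106.9   0.3 149.1] yawY -65.2 w 59.8 gf 0.0 F s,l,z [ 0.1 -0.4  1.3] t 5.25 q [-0.06  0.37  0.03  1.23 -0.    2.65]
[(300, 125), (301, 126), (302, 146), (303, 161), (304, 161), (305, 161), (306, 167), (307, 167), (308, 187), (309, 187), (310, 188), (311, 188), (312, 187), (313, 187), (314, 187), (315, 187), (316, 187), (317, 187), (318, 194), (319, 196), (320, 196), (321, 197), (322, 198), (323, 198), (324, 198), (325, 198), (326, 214), (327, 214), (328, 214), (329, 198), (330, 197), (331, 197), (332, 176), (333, 176), (334, 175), (335, 175), (336, 175), (337, 175), (338, 168), (339, 157), (340, 146), (341, 124)]
```

Emit:
{"op": "jog_arm", "data": {
  "motion": [
    {"x": 0,"y": 0,"z": 4,"spin": 0,"fingers": -0.4},
    {"x": 0,"y": 0,"z": 8,"spin": 0,"fingers": -0.4},
    {"x": 0,"y": 0,"z": 12,"spin": 0,"fingers": -0.4},
    {"x": 0,"y": 0,"z": 12,"spin": 0,"fingers": -0.4}
  ]
}}

```text
clock: 5.75
eef_pos: [0.5483, -0.0306, 0.1364]
tool_rot: [0.977, 0.215, -0.001, -0.0]
ft_force: [-0.4, -0.6, 0.2]
grip_width: 0.06
grasp_force: 0.0
```

```bash
python3 tip.py s7;python3 -c "
from h import *
a=load('s7')['pixels'][:,:,::-1][160:250,280:370]
cv2.imwrite('pics/c7.png',cv2.resize(a,None,fx=6,fy=6,interpolation=cv2.INTER_CUBIC))"
```

```text
s,l,z [ 1.068e+02 -1.000e-01  1.367e+02] yawY -65.2 w 60.0 gf 0.0 F s,l,z [ 0.1 -0.8  0.2] t 5.8 q [-0.06  0.38  0.01  1.2  -0.    2.65]
[(300, 131), (301, 133), (302, 149), (303, 167), (304, 168), (305, 168), (306, 173), (307, 188), (308, 188), (309, 188), (310, 188), (311, 188), (312, 187), (313, 187), (314, 187), (315, 187), (316, 187), (317, 187), (318, 187), (319, 196), (320, 196), (321, 197), (322, 202), (323, 203), (324, 214), (325, 214), (326, 214), (327, 214), (328, 214), (329, 214), (330, 202), (331, 199), (332, 183), (333, 183), (334, 182), (335, 182), (336, 182), (337, 182), (338, 175), (339, 163), (340, 153), (341, 131)]
```

View pics/c7.png

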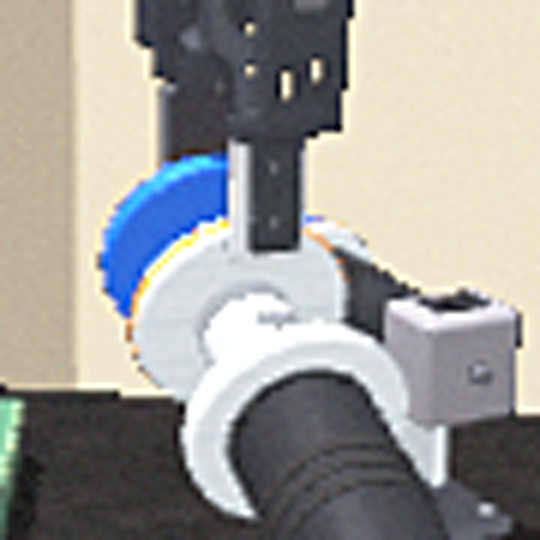

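The near fingertip (crop (270,250), row about 202) now overlaps the banded flange's back, with the tube top about 10 mm below. The far finger is behind the blue disc. I'll go 5 mm lower, then close slowly.

Emit:
{"op": "jog_arm", "data": {
  "motion": [
    {"x": 0,"y": 0,"z": 3,"spin": 0,"fingers": -0.4},
    {"x": 0,"y": 0,"z": 5,"spin": 0,"fingers": -0.4},
    {"x": 0,"y": 0,"z": 5,"spin": 0,"fingers": -0.3},
    {"x": 0,"y": 0,"z": 5,"spin": 0,"fingers": -0.2},
    {"x": 0,"y": 0,"z": 5,"spin": 0,"fingers": -0.14},
    {"x": 0,"y": 0,"z": 5,"spin": 0,"fingers": -0.1},
    {"x": 0,"y": 0,"z": 5,"spin": 0,"fingers": -0.06},
    {"x": 0,"y": 0,"z": 5,"spin": 0,"fingers": -0.06}
  ]
}}

```text
clock: 6.8
eef_pos: [0.5486, -0.0302, 0.1323]
tool_rot: [0.977, 0.215, 0.0, -0.0]
ft_force: [-1.3, 1.0, 3.3]
grip_width: 0.0455
grasp_force: 8.9
```

```bash
python3 tip.py s8
```

```text
s,l,z [106.5   0.3 132.3] yawY -65.2 w 45.6 gf 9.0 F s,l,z [-2.1 -0.4  3.5] t 6.85 q [-0.06  0.38  0.    1.19  0.    2.65]
[(300, 196), (301, 196), (302, 149), (303, 162), (304, 172), (305, 172), (306, 172), (307, 178), (308, 188), (309, 188), (310, 188), (311, 188), (312, 187), (313, 187), (314, 187), (315, 187), (316, 187), (317, 196), (318, 196), (319, 196), (320, 204), (321, 205), (322, 212), (323, 212), (324, 212), (325, 213), (326, 214), (327, 214), (328, 214), (329, 214), (330, 196), (331, 186), (332, 185), (333, 185), (334, 185), (335, 185), (336, 182), (337, 175), (338, 168), (339, 161), (340, 135), (341, 133)]
```

Both fingers bear (9 N, nearly balanced), so I'll carry on.

Emit:
{"op": "jog_arm", "data": {
  "motion": [
    {"x": 0,"y": 0,"z": 0,"spin": 0,"fingers": -0.02},
    {"x": 0,"y": 0,"z": 0,"spin": 0,"fingers": 0.02},
    {"x": 0,"y": 0,"z": 0,"spin": 0,"fingers": 0.06},
    {"x": 0,"y": 0,"z": 0,"spin": 0,"fingers": 0.1},
    {"x": 0,"y": 0,"z": 0,"spin": 0,"fingers": 0.14},
    {"x": 0,"y": 0,"z": 0,"spin": 0,"fingers": 0.18},
    {"x": 0,"y": 0,"z": 0,"spin": 0,"fingers": 0.22},
    {"x": 0,"y": 0,"z": 0,"spin": 0,"fingers": 0.22}
  ]
}}

```text
clock: 7.85
eef_pos: [0.5487, -0.0306, 0.1318]
tool_rot: [0.977, 0.215, -0.0, 0.0]
ft_force: [-1.0, 4.9, 1.4]
grip_width: 0.0334
grasp_force: 10.7
```

```bash
python3 tip.py s9 | head -1
```

```text
s,l,z [1.069e+02 1.000e-01 1.318e+02] yawY -65.2 w 33.7 gf 10.7 F s,l,z [-3.6  0.3  1.4] t 7.9 q [-0.06  0.38  0.    1.19 -0.    2.65]
```

Emit:
{"op": "jog_arm", "data": {
  "motion": [
    {"x": 0,"y": 0,"z": 0,"spin": 0,"fingers": 0.25},
    {"x": 0,"y": 0,"z": 0,"spin": 0,"fingers": 0.28},
    {"x": 0,"y": 0,"z": 0,"spin": 0,"fingers": 0.31},
    {"x": 0,"y": 0,"z": 0,"spin": 0,"fingers": 0.33},
    {"x": 0,"y": 0,"z": 0,"spin": 0,"fingers": 0.33}
  ]
}}

```text
clock: 8.52
eef_pos: [0.5487, -0.0307, 0.1319]
tool_rot: [0.977, 0.215, 0.0, 0.0]
ft_force: [-0.5, 4.1, 1.1]
grip_width: 0.0289
grasp_force: 10.5
```

```bash
python3 tip.py s10 | head -1
```

```text
s,l,z [106.9   0.2 131.9] yawY -65.2 w 29.1 gf 10.5 F s,l,z [-4.2  1.7  0.4] t 8.575 q [-0.06  0.38  0.    1.19 -0.    2.65]
```

Emit:
{"op": "jog_arm", "data": {
  "motion": [
    {"x": 0,"y": 0,"z": 0,"spin": 0,"fingers": 0.35},
    {"x": 0,"y": 0,"z": 0,"spin": 0,"fingers": 0.37},
    {"x": 0,"y": 0,"z": 0,"spin": 0,"fingers": 0.37}
  ]
}}

```text
clock: 8.95
eef_pos: [0.5487, -0.0306, 0.1319]
tool_rot: [0.977, 0.215, 0.0, 0.0]
ft_force: [-0.7, 4.4, 0.8]
grip_width: 0.0273
grasp_force: 10.6
```

Emit:
{"op": "jog_arm", "data": {
  "motion": [
    {"x": 0,"y": 0,"z": 0,"spin": 0,"fingers": 0.385},
    {"x": 0,"y": 0,"z": 0,"spin": 0,"fingers": 0.4}
  ]
}}

```text
clock: 9.2
eef_pos: [0.5487, -0.0306, 0.1319]
tool_rot: [0.977, 0.215, 0.0, 0.0]
ft_force: [-0.9, 4.7, 0.5]
grip_width: 0.0261
grasp_force: 10.6
```

Emit:
{"op": "jog_arm", "data": {
  "motion": [
    {"x": 0,"y": 0,"z": 0,"spin": 0,"fingers": 0.415},
    {"x": 0,"y": 0,"z": 0,"spin": 0,"fingers": 0.43}
  ]
}}

```text
clock: 9.45
eef_pos: [0.5487, -0.0306, 0.1319]
tool_rot: [0.977, 0.215, 0.0, 0.0]
ft_force: [-0.1, 3.7, 0.8]
grip_width: 0.0247
grasp_force: 10.7
```

Emit:
{"op": "jog_arm", "data": {
  "motion": [
    {"x": 0,"y": 0,"z": 0,"spin": 0,"fingers": 0.445},
    {"x": 0,"y": 0,"z": 0,"spin": 0,"fingers": 0.445}
  ]
}}

```text
clock: 9.7
eef_pos: [0.5487, -0.0306, 0.1319]
tool_rot: [0.977, 0.215, -0.0, 0.0]
ft_force: [-0.7, 4.1, 1.3]
grip_width: 0.024
grasp_force: 10.6
```

```bash
python3 tip.py s11;python3 -c "
from h import *
a=load('s11')['pixels'][:,:,::-1][160:240,280:360]
cv2.imwrite('pics/c11.png',cv2.resize(a,None,fx=7,fy=7,interpolation=cv2.INTER_CUBIC))"
```

```text
s,l,z [1.069e+02 1.000e-01 1.319e+02] yawY -65.2 w 23.7 gf 10.6 F s,l,z [-4.   2.   0.6] t 9.75 q [-0.06  0.38  0.    1.19 -0.    2.65]
[(300, 216), (301, 217), (302, 217), (303, 213), (304, 224), (305, 225), (306, 225), (307, 203), (308, 199), (309, 201), (310, 235), (311, 235), (312, 199), (313, 218), (314, 218), (315, 245), (316, 245), (317, 196), (318, 247), (319, 247), (320, 247), (321, 248), (322, 248), (323, 212), (324, 212), (325, 213), (326, 213), (327, 214), (328, 214), (329, 214), (330, 200), (331, 200), (332, 199), (333, 202), (334, 203), (335, 205), (336, 214), (337, 214), (338, 213), (339, 136), (340, 135), (341, 217)]
```

View pics/c11.png

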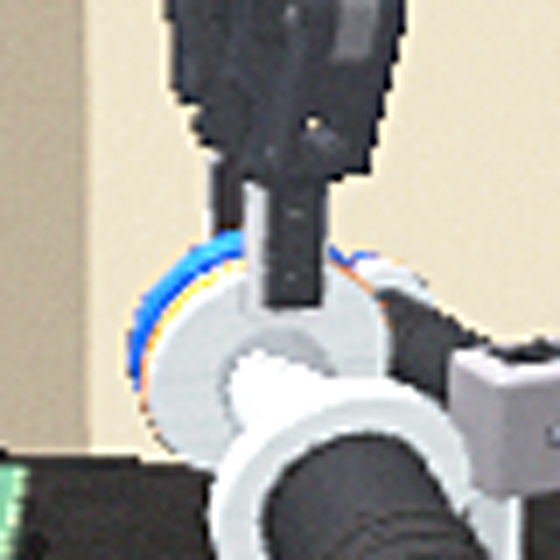

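The front section is nearly home: only a thin blue rim shows round the banded flange at crop (190,290). Before the last bit I'll check whether the housing has shifted.

```bash
cat > chk.py <<'E'
from h import *
import sys
g=lambda n:cv2.cvtColor(load(n)['pixels'],cv2.COLOR_RGB2GRAY)
a=g('s1')
# patches: housing flange lower-left edge, camera head, fixed foot
for nm,(x,y,w,h) in dict(flange=(308,228,22,24),head=(333,258,50,50),foot=(300,308,60,20)).items():
  for f in sys.argv[1:]:
    b=g(f); r=cv2.matchTemplate(cv2.resize(b[y-6:y+h+6,x-6:x+w+6],None,fx=5,fy=5,interpolation=3),cv2.resize(a[y:y+h,x:x+w],None,fx=5,fy=5,interpolation=3),cv2.TM_CCOEFF_NORMED)
    m=cv2.minMaxLoc(r);print(nm,f,np.array(m[3])/5-6,round(m[1],3))
E
python3 chk.py s7 s8 s9 s10 s11
```

```text
flange s7 [0. 0.] 0.999
flange s8 [0. 0.] 0.999
flange s9 [0. 1.] 0.956
flange s10 [-1.  0.] 0.945
flange s11 [-1.  0.] 0.959
head s7 [0. 0.] 0.998
head s8 [0. 0.] 0.996
head s9 [ 0. -2.] 0.933
head s10 [-1. -3.] 0.918
head s11 [-1. -3.] 0.91
foot s7 [0. 0.] 0.998
foot s8 [0. 0.] 0.998
foot s9 [0. 0.] 0.981
foot s10 [0. 0.] 0.978
foot s11 [0. 0.] 0.977
```

```bash
python3 -c "
from h import *
s=load('s1')
W=lambda a,l,z:P0+(a*E_+l*N_+np.array([0,0,z]))/1e3
def pt(th,a,n,l=0): return W(a*np.cos(th)-n*np.sin(th),l,55+a*np.sin(th)+n*np.cos(th))
for nm,a,n,l in [('headback',-106,55,0),('headtop',-90,85,0),('flangeLL',62,30,20)]:
  p=[proj(s,pt(t,a,n,l))[0] for t in(.32,.30,.28)]; print(nm,p[0].round(1),(p[1]-p[0]).round(2),(p[2]-p[0]).round(2))
"
python3 - <<'E'
import sys; sys.path.insert(0,'.')
import os; os.chdir('.')
from h import *
# subpixel translation of the head by ECC
g=lambda n:cv2.cvtColor(load(n)['pixels'],cv2.COLOR_RGB2GRAY).astype(np.float32)
a=g('s1')
for f in('s9','s10','s11'):
  for nm,(x,y,w,h) in dict(head=(328,252,62,62),flange=(303,222,26,34)).items():
    M=np.eye(2,3,dtype=np.float32);_,M=cv2.findTransformECC(a[y:y+h,x:x+w],g(f)[y:y+h,x:x+w],M,cv2.MOTION_TRANSLATION,(3,200,1e-5),None,5);print(f,nm,M[:,2])
E
```

```text
headback [365.7 301.5] [-0.02 -1.51] [-0.05 -3.03]
headtop [365.4 279.7] [-0.21 -1.67] [-0.44 -3.35]
flangeLL [316.9 243.1] [-0.18  0.32] [-0.36  0.66]
s9 head [-0.60751516 -1.8066608 ]
s9 flange [-0.44767225  0.2348994 ]
s10 head [-0.7281445 -2.2737122]
s10 flange [-0.5347237   0.38202494]
s11 head [-0.8731184 -2.7138438]
s11 flange [-0.68002504  0.45071957]
```

The housing has nodded about 0.034 rad front-down (about 3 mm at the mouth). The outward drag on the middle section at rim height caused it. I'll shift the clamp inward while closing, which reverses that load.

Emit:
{"op": "jog_arm", "data": {
  "motion": [
    {"x": 0,"y": -1.5,"z": 0,"spin": 0,"fingers": 0.445},
    {"x": 0,"y": -3,"z": 0,"spin": 0,"fingers": 0.455},
    {"x": 0,"y": -4,"z": 0,"spin": 0,"fingers": 0.465},
    {"x": 0,"y": -5,"z": 0,"spin": 0,"fingers": 0.475}
  ]
}}

```text
clock: 10.25
eef_pos: [0.5469, -0.0268, 0.1319]
tool_rot: [0.977, 0.214, 0.0, 0.001]
ft_force: [2.9, -3.0, -1.1]
grip_width: 0.0226
grasp_force: 6.6
```

```bash
cat > ecc.py <<'E'
from h import *
import sys
s=snap('side',sys.argv[1]);state()
g=lambda n:cv2.cvtColor(load(n)['pixels'],cv2.COLOR_RGB2GRAY).astype(np.float32)
x,y,w,h=328,252,62,62
M=np.eye(2,3,dtype=np.float32);_,M=cv2.findTransformECC(g('s1')[y:y+h,x:x+w],g(sys.argv[1])[y:y+h,x:x+w],M,cv2.MOTION_TRANSLATION,(3,200,1e-5),None,5)
print("head shift",M[:,2],"dtilt",M[1,2]/80,"mouth mm",M[1,2]/80*89)
E
python3 ecc.py s12
```

```text
s,l,z [1.024e+02 1.000e-01 1.319e+02] yawY -65.2 w 22.4 gf 6.6 F s,l,z [ 3.6  1.2 -1.8] t 10.3 q [-0.05  0.38 -0.    1.19 -0.    2.66]
head shift [-0.7564867 -2.4238067] dtilt -0.030297583 mouth mm -2.6964848
```

Emit:
{"op": "jog_arm", "data": {
  "motion": [
    {"x": 0,"y": -1,"z": 0,"spin": 0,"fingers": 0.49},
    {"x": 0,"y": -2,"z": 0,"spin": 0,"fingers": 0.505},
    {"x": 0,"y": -3,"z": 0,"spin": 0,"fingers": 0.52}
  ]
}}

```text
clock: 10.68
eef_pos: [0.5453, -0.0233, 0.1319]
tool_rot: [0.977, 0.215, -0.0, 0.0]
ft_force: [2.9, -2.9, -1.5]
grip_width: 0.0205
grasp_force: 6.7
```

```bash
python3 ecc.py s13;python3 -c "
from h import *
a=load('s13')['pixels'][:,:,::-1][180:240,290:360]
cv2.imwrite('pics/c13.png',cv2.resize(a,None,fx=10,fy=10,interpolation=cv2.INTER_CUBIC))"
```

```text
s,l,z [9.870e+01 1.000e-01 1.319e+02] yawY -65.2 w 20.6 gf 6.7 F s,l,z [ 3.5  1.6 -1.5] t 10.725 q [-0.04  0.37 -0.01  1.19 -0.    2.67]
head shift [-0.6679734 -2.0638802] dtilt -0.025798503 mouth mm -2.2960668
```

View pics/c13.png

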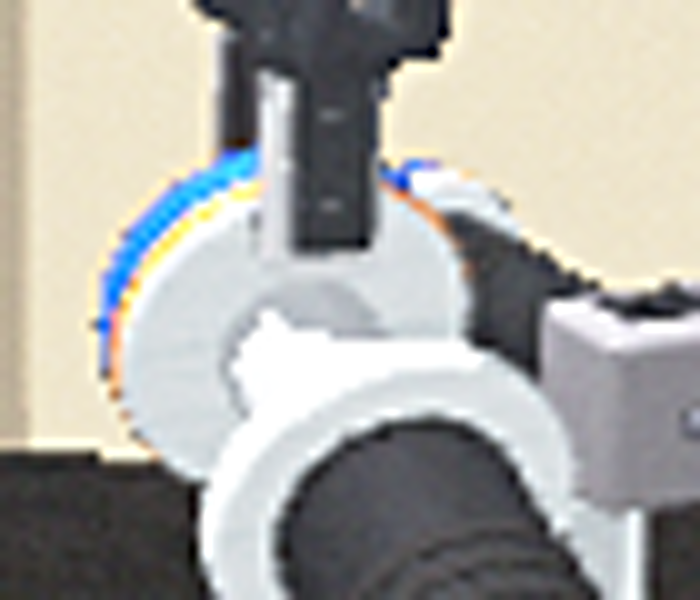

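The blue and orange rims are nearly in contact at crop (180,210), and the back finger is well placed on the flange. I'll close on until the force rises.

Emit:
{"op": "jog_arm", "data": {
  "motion": [
    {"x": 0,"y": -1,"z": 0,"spin": 0,"fingers": 0.535},
    {"x": 0,"y": -2,"z": 0,"spin": 0,"fingers": 0.55}
  ]
}}

```text
clock: 10.98
eef_pos: [0.5445, -0.0216, 0.1319]
tool_rot: [0.977, 0.215, -0.0, 0.0]
ft_force: [3.8, -2.7, -2.5]
grip_width: 0.0193
grasp_force: 10.4
```

Emit:
{"op": "jog_arm", "data": {
  "motion": [
    {"x": 0,"y": -1,"z": 0,"spin": 0,"fingers": 0.565},
    {"x": 0,"y": -2,"z": 0,"spin": 0,"fingers": 0.58}
  ]
}}

```text
clock: 11.22
eef_pos: [0.5437, -0.0198, 0.1318]
tool_rot: [0.977, 0.215, -0.0, 0.0]
ft_force: [3.2, -3.8, -4.3]
grip_width: 0.0182
grasp_force: 23.5
```

```bash
python3 ecc.py s14
```

```text
s,l,z [9.480e+01 1.000e-01 1.317e+02] yawY -65.2 w 18.7 gf 23.7 F s,l,z [ 4.   2.6 -4.4] t 11.275 q [-0.04  0.37 -0.01  1.19 -0.    2.67]
head shift [-0.5911192 -1.8259298] dtilt -0.022824122 mouth mm -2.0313468
```

The force climbed to 23 N while the opening stalled, so the front section is home, with middle about 50 mm out. The mouth is about 2 mm off and recovering. I'll hold a moment, release, go up and over to the front of the disc, and shut the fingers.

Emit:
{"op": "jog_arm", "data": {
  "motion": [
    {"x": 0,"y": 0,"z": 0,"spin": 0,"fingers": 0.58},
    {"x": 0,"y": 0,"z": 0,"spin": 0,"fingers": 0.5},
    {"x": 0,"y": 0,"z": 0,"spin": 0,"fingers": 0.2},
    {"x": 0,"y": 0,"z": 0,"spin": 0,"fingers": 0.2},
    {"x": 0,"y": 0,"z": -35,"spin": 0,"fingers": 0.2},
    {"x": 0,"y": 0,"z": -50,"spin": 0,"fingers": 0.2},
    {"x": 0,"y": 50,"z": -50,"spin": 0,"fingers": 1},
    {"x": 0,"y": 53,"z": -50,"spin": 0,"fingers": 1}
  ]
}}

```text
clock: 12.28
eef_pos: [0.5668, -0.0698, 0.1819]
tool_rot: [0.977, 0.213, 0.0, 0.0]
ft_force: [-0.9, 1.2, 0.2]
grip_width: 0.0003
grasp_force: 0.0
```

```bash
python3 ecc.py s15
python3 - <<'E'
from h import *
s=load('s15')
# blue mask in side: thickness left
hsv=cv2.cvtColor(s['pixels'],cv2.COLOR_RGB2HSV)
m=cv2.inRange(hsv,(98,120,80),(125,255,255));m[:,:285]=0;m[:,345:]=0;m[:170]=0;m[235:]=0
ys,xs=np.nonzero(m);print(len(ys),xs.min(),xs.max(),ys.min(),ys.max())
W=lambda a,l,z:P0+(a*E_+l*N_+np.array([0,0,z]))/1e3
def pt(th,a,n,l=0): return W(a*np.cos(th)-n*np.sin(th),l,55+a*np.sin(th)+n*np.cos(th))
for mid in(.046,.050,.054):
  print(mid,[proj(s,pt(.297,70+mid*1e3+k,89)).round(1).tolist() for k in(0,8,16)])
E
```

```text
s,l,z [149.   -0.3 181.6] yawY -65.3 w -0.0 gf 0.0 F s,l,z [0.1 0.1 0.1] t 12.325 q [-0.12  0.39  0.15  1.33  0.    2.59]
head shift [-0.5873202 -1.784849 ] dtilt -0.022310613 mouth mm -1.9856446
65 300 331 195 213
0.046 [[[321.7, 197.7]], [[320.3, 195.2]], [[319.0, 192.8]]]
0.05 [[[321.0, 196.5]], [[319.6, 194.0]], [[318.3, 191.6]]]
0.054 [[[320.3, 195.2]], [[319.0, 192.8]], [[317.6, 190.4]]]
```

Run:
```python
from h import *
t=snap('top','t15')
for f in('top0','t15'):
  p=load(f)['pixels'];hsv=cv2.cvtColor(p,cv2.COLOR_RGB2HSV)
  for nm,lo,hi in(("blue",(98,120,60),(125,255,255)),("orange",(5,90,120),(18,255,255))):
    m=cv2.inRange(hsv,lo,hi)[195:265,300:370];ys,xs=np.nonzero(m);print(f,nm,len(ys),(xs.mean()+300,ys.mean()+195,xs.min()+300,xs.max()+300) if len(ys) else '')
```

```text
top0 blue 332 (np.float64(349.4548192771084), np.float64(217.36144578313252), np.int64(340), np.int64(362))
top0 orange 83 (np.float64(329.03614457831327), np.float64(226.3132530120482), np.int64(322), np.int64(345))
t15 blue 36 (np.float64(329.77777777777777), np.float64(207.27777777777777), np.int64(327), np.int64(333))
t15 orange 60 (np.float64(326.21666666666664), np.float64(220.03333333333333), np.int64(323), np.int64(331))
```

The top view agrees: blue and orange left edges are now 4 px apart, down from 18, which is one disc thickness. Next I go down in front of the disc and approach it.

Emit:
{"op": "jog_arm", "data": {
  "motion": [
    {"x": 0,"y": -2,"z": 50,"spin": 0,"fingers": 1},
    {"x": 0,"y": -2,"z": 62,"spin": 0,"fingers": 1},
    {"x": 0,"y": -6,"z": 62,"spin": 0,"fingers": 1},
    {"x": 0,"y": -10,"z": 62,"spin": 0,"fingers": 1},
    {"x": 0,"y": -14,"z": 62,"spin": 0,"fingers": 1},
    {"x": 0,"y": -17,"z": 62,"spin": 0,"fingers": 1},
    {"x": 0,"y": -20,"z": 62,"spin": 0,"fingers": 1}
  ]
}}

```text
clock: 13.25
eef_pos: [0.5577, -0.0494, 0.1204]
tool_rot: [0.977, 0.215, 0.0, 0.0]
ft_force: [1.4, 0.4, 0.2]
grip_width: 0.0001
grasp_force: 0.0
```

```bash
python3 ecc.py s16
```

```text
s,l,z [127.3   0.2 120.3] yawY -65.2 w -0.2 gf 0.0 F s,l,z [-0.5  0.8  0.1] t 13.3 q [-0.09  0.41  0.01  1.17  0.    2.62]
head shift [-0.56847423 -1.7575238 ] dtilt -0.021969046 mouth mm -1.9552451
```

Emit:
{"op": "jog_arm", "data": {
  "motion": [
    {"x": 0,"y": -2,"z": 0,"spin": 0,"fingers": 1},
    {"x": 0,"y": -4,"z": 0,"spin": 0,"fingers": 1},
    {"x": 0,"y": -6,"z": 0,"spin": 0,"fingers": 1},
    {"x": 0,"y": -8,"z": 0,"spin": 0,"fingers": 1},
    {"x": 0,"y": -10,"z": 1,"spin": 0,"fingers": 1},
    {"x": 0,"y": -12,"z": 1,"spin": 0,"fingers": 1}
  ]
}}

```text
clock: 14.05
eef_pos: [0.5529, -0.0396, 0.1192]
tool_rot: [0.977, 0.214, 0.0, 0.001]
ft_force: [1.0, -3.1, -1.0]
grip_width: -0.0001
grasp_force: 1.6
```

```bash
python3 ecc.py s17
```

```text
s,l,z [116.4   0.2 119. ] yawY -65.2 w 0.0 gf 1.5 F s,l,z [ 2.6  0.2 -0. ] t 14.1 q [-0.07  0.4  -0.01  1.17 -0.    2.64]
head shift [-0.5563247 -1.7608259] dtilt -0.022010323 mouth mm -1.9589187
```

Emit:
{"op": "jog_arm", "data": {
  "motion": [
    {"x": 0,"y": -3,"z": 1,"spin": 0,"fingers": 1},
    {"x": 0,"y": -6,"z": 2,"spin": 0,"fingers": 1},
    {"x": 0,"y": -9,"z": 3,"spin": 0,"fingers": 1},
    {"x": 0,"y": -12,"z": 4,"spin": 0,"fingers": 1},
    {"x": 0,"y": -15,"z": 5,"spin": 0,"fingers": 1},
    {"x": 0,"y": -18,"z": 6,"spin": 0,"fingers": 1},
    {"x": 0,"y": -21,"z": 7,"spin": 0,"fingers": 1},
    {"x": 0,"y": -24,"z": 7,"spin": 0,"fingers": 1}
  ]
}}

```text
clock: 15.1
eef_pos: [0.5425, -0.0169, 0.1116]
tool_rot: [0.977, 0.215, 0.0, 0.0]
ft_force: [2.4, -3.8, -1.2]
grip_width: -0.0
grasp_force: 1.7
```

```bash
python3 ecc.py s18
```

```text
s,l,z [ 91.4   0.2 111.4] yawY -65.2 w 0.1 gf 1.5 F s,l,z [ 2.9  0.5 -0.8] t 15.15 q [-0.03  0.38 -0.05  1.14  0.    2.68]
head shift [-0.55312383 -1.762353  ] dtilt -0.022029411 mouth mm -1.9606175
```

Emit:
{"op": "jog_arm", "data": {
  "motion": [
    {"x": 0,"y": -3,"z": 1,"spin": 0,"fingers": 1},
    {"x": 0,"y": -6,"z": 2,"spin": 0,"fingers": 1},
    {"x": 0,"y": -8,"z": 2.5,"spin": 0,"fingers": 1},
    {"x": 0,"y": -9,"z": 3,"spin": 0,"fingers": 1},
    {"x": 0,"y": -10,"z": 3,"spin": 0,"fingers": 1}
  ]
}}

```text
clock: 15.78
eef_pos: [0.5382, -0.0079, 0.1088]
tool_rot: [0.977, 0.215, -0.0, 0.0]
ft_force: [3.4, -2.5, -1.0]
grip_width: 0.0002
grasp_force: 1.6
```

Emit:
{"op": "jog_arm", "data": {
  "motion": [
    {"x": 0,"y": -1,"z": 0,"spin": 0,"fingers": 1},
    {"x": 0,"y": -2,"z": 0.5,"spin": 0,"fingers": 1},
    {"x": 0,"y": -3,"z": 1,"spin": 0,"fingers": 1}
  ]
}}

```text
clock: 16.15
eef_pos: [0.5368, -0.0051, 0.108]
tool_rot: [0.977, 0.215, -0.0, -0.0]
ft_force: [1.2, -2.5, 1.6]
grip_width: 0.0004
grasp_force: 1.6
```

```bash
python3 ecc.py s19
```

```text
s,l,z [ 78.6   0.2 107.9] yawY -65.2 w 0.1 gf 1.5 F s,l,z [ 2.4  1.2 -0. ] t 16.2 q [-0.01  0.37 -0.07  1.12  0.    2.7 ]
head shift [-0.5431831 -1.7420892] dtilt -0.021776114 mouth mm -1.9380741
```

Emit:
{"op": "jog_arm", "data": {
  "motion": [
    {"x": 0,"y": -1,"z": 0,"spin": 0,"fingers": 1},
    {"x": 0,"y": -2,"z": 0.5,"spin": 0,"fingers": 1}
  ]
}}

```text
clock: 16.45
eef_pos: [0.536, -0.0033, 0.1074]
tool_rot: [0.977, 0.215, -0.0, -0.0]
ft_force: [2.5, -1.6, 0.0]
grip_width: 0.0004
grasp_force: 1.6
```

Emit:
{"op": "jog_arm", "data": {
  "motion": [
    {"x": 0,"y": -1,"z": 0.5,"spin": 0,"fingers": 1},
    {"x": 0,"y": -2,"z": 0.5,"spin": 0,"fingers": 1}
  ]
}}

```text
clock: 16.7
eef_pos: [0.5356, -0.0023, 0.1072]
tool_rot: [0.977, 0.215, 0.0, 0.001]
ft_force: [3.9, -6.1, 1.2]
grip_width: 0.0003
grasp_force: 3.3
```

Emit:
{"op": "jog_arm", "data": {
  "motion": [
    {"x": 0,"y": -1,"z": 0,"spin": 0,"fingers": 1}
  ]
}}

```text
clock: 16.82
eef_pos: [0.5355, -0.002, 0.1074]
tool_rot: [0.977, 0.214, 0.0, 0.002]
ft_force: [2.5, -7.0, 2.0]
grip_width: -0.0
grasp_force: 4.1
```

```bash
python3 ecc.py s20
```

```text
s,l,z [ 75.4   0.3 107.5] yawY -65.2 w 0.0 gf 3.5 F s,l,z [ 6.3 -0.3  2. ] t 16.875 q [-0.    0.37 -0.08  1.12 -0.    2.71]
head shift [-0.4964167 -1.5403544] dtilt -0.01925443 mouth mm -1.7136441
```

Force now rises and the housing starts nodding back up, so both sections are home. I'll add a small extra push to confirm and restore the tilt.

Emit:
{"op": "jog_arm", "data": {
  "motion": [
    {"x": 0,"y": -1,"z": 0,"spin": 0,"fingers": 1},
    {"x": 0,"y": -2,"z": 0,"spin": 0,"fingers": 1}
  ]
}}

```text
clock: 17.12
eef_pos: [0.5352, -0.0012, 0.108]
tool_rot: [0.977, 0.214, 0.001, 0.003]
ft_force: [2.1, -9.8, 3.8]
grip_width: 0.0003
grasp_force: 5.4
```

```bash
python3 ecc.py s21
```

```text
s,l,z [ 74.4   0.3 108.1] yawY -65.3 w -0.1 gf 4.9 F s,l,z [ 8.4 -1.8  4.6] t 17.175 q [ 0.    0.37 -0.08  1.12 -0.    2.71]
head shift [-0.30487418 -1.0071062 ] dtilt -0.012588827 mouth mm -1.1204056
```

Tilt is recovering under about 9 N. One more mm, then back off and rise clear.

Emit:
{"op": "jog_arm", "data": {
  "motion": [
    {"x": 0,"y": -1,"z": 0,"spin": 0,"fingers": 1},
    {"x": 0,"y": 5,"z": 0,"spin": 0,"fingers": 1},
    {"x": 0,"y": 35,"z": 0,"spin": 0,"fingers": 1},
    {"x": 0,"y": 45,"z": 0,"spin": 0,"fingers": 1},
    {"x": 0,"y": 45,"z": -60,"spin": 0,"fingers": 1},
    {"x": 0,"y": 45,"z": -120,"spin": 0,"fingers": 1},
    {"x": -100,"y": 120,"z": -120,"spin": 0,"fingers": 1},
    {"x": -100,"y": 120,"z": -120,"spin": 0,"fingers": 1}
  ]
}}

```text
clock: 18.18
eef_pos: [0.4934, -0.1492, 0.2275]
tool_rot: [0.976, 0.216, 0.001, -0.0]
ft_force: [0.8, -0.8, -1.6]
grip_width: 0.0001
grasp_force: 0.0
```

```bash
python3 ecc.py s22
python3 - <<'E'
from h import *
t=snap('top','t22')
p=t['pixels'];hsv=cv2.cvtColor(p,cv2.COLOR_RGB2HSV)
for nm,lo,hi in(("blue",(98,120,60),(125,255,255)),("orange",(5,90,120),(18,255,255)),("red",(0,150,120),(4,255,255))):
  m=cv2.inRange(hsv,lo,hi)[170:280,270:370];ys,xs=np.nonzero(m);print(nm,len(ys),(xs.mean()+270,ys.mean()+170,xs.min()+270,xs.max()+270) if len(ys) else '')
m=cv2.inRange(hsv,(98,120,60),(125,255,255));m[:,:290]=0;m[:,370:]=0;m[:190]=0;m[270:]=0
h=cv2.convexHull(np.argwhere(m)[:,::-1].astype(np.int32));e=cv2.fitEllipseDirect(h.astype(np.float32));print(e)
W=lambda a,l,z:P0+(a*E_+l*N_+np.array([0,0,z]))/1e3
def pt(th,a,n,l=0): return W(a*np.cos(th)-n*np.sin(th),l,55+a*np.sin(th)+n*np.cos(th))
for k in(0,3,6,10,74): print(k,proj(t,pt(.31,70+12+k,55)))
E
```

```text
s,l,z [ 195.  -107.2  227.2] yawY -65.5 w 0.1 gf 0.0 F s,l,z [ 1.1 -3.9 -1. ] t 18.225 q [-0.31  0.26  0.09  1.4  -0.    2.41]
head shift [-0.20583808 -0.6554657 ] dtilt -0.0081933215 mouth mm -0.7292056
blue 313 (np.float64(311.47923322683704), np.float64(233.69329073482427), np.int64(302), np.int64(324))
orange 87 (np.float64(303.7816091954023), np.float64(236.54022988505747), np.int64(298), np.int64(316))
red 156 (np.float64(293.12820512820514), np.float64(192.32051282051282), np.int64(286), np.int64(300))
((313.1738586425781, 233.31712341308594), (16.149402618408203, 40.080623626708984), 155.4940185546875)
0 [[312.88912008 233.2321186 ]]
3 [[314.41311589 232.5512357 ]]
6 [[315.94035244 231.86889754]]
10 [[317.98173198 230.95683925]]
74 [[351.45730243 215.9985664 ]]
```

The blue disc's centre is within 0.3 px of its home prediction, the mouth is about 0.7 mm from its start, and the robot is clear. Handing in.

Emit:
{"op": "jog_arm", "data": {
  "motion": [
    {"x": 0,"y": 0,"z": 0,"spin": 0,"fingers": 1},
    {"x": 0,"y": 0,"z": 0,"spin": 0,"fingers": 1}
  ]
}}

```text
clock: 18.52
eef_pos: [0.4938, -0.1484, 0.2266]
tool_rot: [0.976, 0.216, -0.0, -0.001]
ft_force: [1.0, 0.2, 0.7]
grip_width: 0.0002
grasp_force: 0.0
```

```bash
python3 -c "
from workcell import bot
print(bot.job_done())"
```

```text
the job is handed in; nothing more can be done
None
```

I handed the job in at 18.5 s (no verdict came back): by my measurements the front went home with the middle about 45–50 mm out, both sections are now home, the housing slipped about 3 mm at the mouth but ended about 0.7 mm from its start, and I viewed 11 pictures where 10 were allowed.

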